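Press the brass ring home in a chanter sole and hold the lever level

ROBOT

A 6-joint arm with a two-finger parallel gripper is mounted at the origin on the work surface. World frame = base frame: x ahead of the robot, y to its left, z up, the work surface at z = 0. Lengths are in m, angles in rad, forces in N, time in s.
With the tool pointing down it reaches from about 0.275 to 0.825 m from the base axis. Payload 4.9 kg.
Tool frame: the origin (TCP) lies midway between the tips of the shut fingers; the grasp point (between the pads) lies 19 mm behind it (bot.grip_depth is the distance from the TCP to the grasp point, in m); y points along the fingers, x is the direction in which the jaws open and shut, and the axes are right-handed (so a half turn about y gives the same grasp; the last joint's range is limited). The gripper opens to 85 mm and grips with 20 to 120 N. Pads are 22 mm wide; open, the fingers measure 114 mm over their backs; the gripper's body (76 mm by 85 mm) begins 54 mm behind the grasp point. The pads swing forward as they close: fully open they stand 13 mm farther back than shut.
Start: joints at [-1.436, 0.326, -0.193, 1.052, 0, 1.437], TCP at [0.146, -0.53, 0.231] pointing down, gripper open.
Joint ranges: [-2.65, 2.65], [-0.97, 1.79], [-1.3, 1.35], [-1.93, 2.1], [-1.47, 1.37], [-3.14, 3.14]. Speed limits (rad/s): [2.57, 2.57, 3.14, 3.14, 3.14, 3.14].

INTERFACE

Orientations are given as a unit quaternion [w, x, y, z].
In Python, from cell import bot gives the robot as it stands. Calls block until the motion is done:
- bot.move_pose(position, orientation): joint-space move of the TCP to a pose.
- bot.move_linear(position, speed=0.15, rotation=None, until_force=None): straight line of the TCP; rotation=None keeps the orientation; speed is the mean speed in m/s. With until_force (N) it stops when the force on the tool has changed by that much, and returns True; else False.
- bot.goto_joints(angles): joint-space move.
- bot.set_gripper(opening, grasp_force=None): opening from 0.0 (shut) to 1.0 (fully open); grasp_force is the grip in N (None keeps the last); returns when the fingers have stopped.
- bot.wait(seconds).
- bot.solve_ik(position, orientation): joint angles nearest the present ones, or None.
- bot.camera(name): name is "side" or "top"; returns the picture (384x512x3 uint8, red, green, blue); there is no depth.
- bot.calibration(name): a dict with "mtx" (3x3 intrinsics, pixels), "extrinsics" (4x4, takes a point from world to camera coordinates). Camera axes: x right, y down, z forward; pixel columns grow to the right and rows downward; lengths in m; the calibration is good to about 2 mm. A picture is of the moment at which its call begins. calibration takes no time and is no camera call.
A pose or a line that the arm cannot do raises bot.PlanningError and nothing moves.
- bot.close_job(): hands the job in, once; it reports no verdict.
Trained networks look in the newest picture that a camera, given by its name, has taken for a name from the list of things; names that differ only in an ending like _2 or _b are one class to them, and where a whole thing is asked for, a point or a joint stands for the part that bears it (a point fixed in the world has none). Each returns a list of dicts, best first, with "confidence" (0 to 1); they miss things now and then, are a little off and sometimes report something else, mostly with a low value. They report only what shows in the picture. A call takes as long as a camera call. They do not tell look-alikes from the thing itself.
- bot.search_frame(camera, thing): "bbox" ([left, top, width, height] in pixels, round what is visible of it).
Readings, each from a call of its own:
- bot.read_clock(): time.
- bot.read_joint_positions(): joint angles.
- bot.read_joint_vel(): joint speeds.
- bot.read_joint_efforts(): joint torques, N m.
- bot.read_position(): TCP position.
- bot.read_tool_rot(): TCP orientation.
- bot.read_ft_force(): force on the tool from outside, world axes, zero at the start.
- bot.read_moment(): the same for the moment, N m.
- bot.read_gripper_width(): opening from 0.0 (shut) to 1.0 (fully open).
Only numpy, scipy, OpenCV 4.12 (cv2) and the standard library are available. Lean on these libraries where they do the work, as an engineer would, in place of code of your own. Each camera call takes 0.05 s, during which the arm holds its last target. There are 200 camera calls.

TASK

A brass ring has just been glued into the ivory-white chanter sole: seat the sole, ring side up, flat and square in the pocket of the little lever press's slide and let go of it, then push the slide fully home under the ram. Then bring the press's sprung black-ball lever down until it is level, so the foot squeezes the ring while the glue grabs, and finish still holding it level there, for the spring lifts the lever if you let go. Never force the lever well past level, and leave the hone, pitch pipe, loupe and staples where they lie.

Things in the scene. Friction and masses are not known exactly. Their poses are not given: they have to be found in the camera images.
- sole_center (a point): Chanter sole, loose, lying flat, ring side up: ivory-white resin disc, 54 mm diameter, 22 mm high, with two parallel flats 42 mm apart (each 34 mm long), a 22 mm bore and a flush brass ring (29 to 37 mm) in its upper face; 60 g, lower edge bevelled (2 mm in, 4 mm up). The point is its centre, half-way up (11 mm). x is square to the flats (the 42 mm way), y along them (54 mm), z up.
- press: Dark green spring-return lever press, fixed. Origin on the bench under the ram axis; x to the column (away from robot), y the way the slide goes in. In mm: base x -75..140, y -65..65, 18 high; slide bed x -52..52, y -230..65, its guides 26 high; column x 60..135, y +-30; head x -30..135, y +-35, z 140..225; square ram (24) stands up to z 270. Lever swings in the upright plane y = +90.
- pocket (a point): Centre of the pocket's floor in the aluminium slide, 29 mm above the bench. Pocket 44 mm (x) by 56 mm (y), 6 mm deep, 1 mm clear of the sole all round; slide plate 80 mm (x) by 100 mm (y), top 35 mm above the bench. Axes as the press's. Sole x goes along pocket x (either way round); the seated sole's centre is 11 mm above this point. With the slide out, the pocket is open from above.
- slide (a joint): Travel of the slide along the press's +y, in m: 0 fully out, 0.14 fully home against its stop, pocket exactly under the ram. It takes about 2 N to push and stays where it is left. It starts out, at 0 to 0.02.
- slide_knob (a point): Centre of the black ball knob (22 mm diameter) on the slide's outer end, 29 mm above the bench, 70 mm along the press's -y from the pocket centre. Push its outer side towards the press's +y to send the slide in.
- pivot (a point): The lever's pivot, on the lever's mid-plane, 185 mm above the bench: at x 30, y 90 mm in the press's axes. It does not move; the lever turns about the press's y axis through it.
- lever_ball (a point): The lever's steel bar (12 mm thick) and black ball (32 mm diameter). The point is the ball's centre, 180 mm from the pivot. At rest the ball is 123 mm above the pivot and 132 mm from it towards the press's -x; with the lever level it is as high as the pivot (185 mm above the bench) and 180 mm from it towards -x. Push down on the ball's top, or grip it, along an arc about the pivot.
- lever (a joint): Angle of the lever in rad: 0 at rest (raised 0.75 rad, 43 degrees, above level), growing as it is brought down; level at 0.75; hard stop at 1.05. A return spring, and later the foot's spring, push it back up: about 2 N at the ball at rest and about 8 N at level. The foot meets a seated sole at about 0.48.
- foot: Round steel foot with a rubber face, 38 mm diameter, 10 mm thick, sprung on the ram's lower end. Origin at the centre of its underside, 63 mm above the bench with the lever up (a seated sole's top is at 51 mm). The ram goes down 25 mm per rad of the lever; on the sole the foot's spring gives way, pressing about 20 N with the lever level.
- hone_center (a point): Round dark slate hone, 68 mm diameter, 14 mm high, loose; this point is its centre. Leave alone.
- pipe_center (a point): Brass pitch pipe, lying, 80 mm long (its x axis), 15 mm thick; its centre. Leave alone.
- loupe_center (a point): Chrome loupe standing on end, 36 mm diameter, 34 mm high; its centre. Leave alone.
- staple0_center (a point): Plain brass reed staple standing on its wide end, 11 mm diameter, 28 mm high; its centre. Leave alone.
- staple1_center (a point): Plain brass reed staple standing on its wide end, 11 mm diameter, 28 mm high; its centre. Leave alone.
- staple2_center (a point): Plain brass reed staple standing on its wide end, 11 mm diameter, 28 mm high; its centre. Leave alone.
Not all that is in view belongs to the job. What is meant by the part that bears sole_center is not orange, pink or purple, and is the smaller of those in its own colour.

How it is judged:
On the way, in this order (a step that is already met when the one before it is completed fails the run):
1. the sole lies ring up, flat and square on the floor of the pocket, let go, with the slide still out (horizontal distance between sole_center and pocket below 0.0025 m and z of sole_center in the frame of pocket between 0.009 and 0.0125 m and angle between sole_center's own z axis and vertical below 0.05 rad and angle between the x axis of sole_center and the x axis of pocket, either way round below 0.1 rad and value of joint slide below 0.1 m and contact force between the fingers and sole below 0.2 N), for 0.2 s.
2. the slide is fully home under the ram with the sole seated in it and the lever still up (horizontal distance between sole_center and pocket below 0.0025 m and z of sole_center in the frame of pocket between 0.009 and 0.0125 m and angle between sole_center's own z axis and vertical below 0.05 rad and angle between the x axis of sole_center and the x axis of pocket, either way round below 0.1 rad and value of joint slide above 0.136 m and value of joint lever below 0.4 rad), for 0.2 s.
At the end, for the whole second after the job is handed in: Sole seated in the pocket (within 2.5 mm of centre, 2 mm of its floor, tilt under 0.05, square within 0.1 rad), let go; slide within 4 mm of home; the robot still pressing the lever (over 3 N), level within 0.08 rad, the foot on the sole with over 10 N (horizontal distance between sole_center and pocket below 0.0025 m and z of sole_center in the frame of pocket between 0.009 and 0.0125 m and angle between sole_center's own z axis and vertical below 0.05 rad and angle between the x axis of sole_center and the x axis of pocket, either way round below 0.1 rad and value of joint slide above 0.136 m and value of joint lever between 0.67 and 0.83 rad and contact force between foot and sole above 10 N and (contact force between lever and the fingers above 3 N or contact force between lever and the arm above 3 N) and contact force between the fingers and sole below 0.2 N); the arm keeps its last pose, push and grip.
It fails at once if the lever is forced well past level (more than 0.17 rad) (value of joint lever above 0.92 rad).
It fails at once if the hone, pitch pipe, loupe or a staple is shifted more than 20 mm (distance of any of hone_center, pipe_center, loupe_center, staple0_center, staple1_center, staple2_center from where it was at the start of the episode above 0.02 m).
It also fails if it takes over 54 s, if anything falls off the work surface, if the arm or the gripper's body presses on something with over 40 N, if the wrist force passes 120 N, or if a joint passes its speed limit or range.

## Working session

There is one attempt and no reset: what is moved stays moved. The work goes in short steps, each a Python script; the robot and the scene stay as the last script left them, time stands still between calls to the robot, and variables do not carry over. Pictures are saved under pics/ and viewed, about 8 in all and at most 12, crops included, and the job is handed in when it is done.

```bash
mkdir -p pics; ls; python3 - <<'E'
from cell import bot
import cv2
for c in ("side","top"):
    im=bot.camera(c); cv2.imwrite(f"pics/{c}0.png",im[:,:,::-1])
    k=bot.calibration(c); print(c,k["mtx"].round(1).tolist(),k["extrinsics"].round(4).tolist())
    for t in ("sole_center","press","slide","slide_knob","lever_ball","lever","hone_center","pocket"):
        try: print(t,[(d["bbox"],round(d["confidence"],2)) for d in bot.search_frame(c,t)][:4])
        except Exception as e: print(t,e)
print(bot.read_clock())
E
```

```text
pics
side [[499.6, 0.0, 247.5], [0.0, 499.6, 185.4], [0.0, 0.0, 1.0]] [[0.9098, -0.4146, 0.0178, -0.5142], [-0.3006, -0.688, -0.6605, 0.2974], [0.286, 0.5956, -0.7506, 1.371], [0.0, 0.0, 0.0, 1.0]]
sole_center [([331.4, 291.1, 30.2, 29.9], 0.94), ([289.9, 345.3, 25.3, 36.2], 0.79), ([327.6, 327.0, 24.5, 25.1], 0.78), ([220.4, 273.6, 28.1, 4.5], 0.66)]
press [([204.2, 131.2, 101.0, 145.7], 0.75)]
slide [([252.1, 224.1, 42.6, 42.1], 0.64)]
slide_knob [([254.8, 222.6, 41.2, 43.6], 0.66)]
lever_ball [([201.6, 130.8, 50.7, 25.1], 0.9)]
lever [([200.8, 128.3, 52.9, 24.2], 0.6)]
hone_center [([234.5, 303.4, 22.2, 25.6], 0.71)]
pocket [([254.7, 223.3, 39.6, 40.0], 0.55), ([203.4, 127.3, 48.4, 25.6], 0.49)]
top [[461.7, 0.0, 255.2], [0.0, 461.7, 192.8], [0.0, 0.0, 1.0]] [[0.0143, -0.9997, 0.0193, -0.0424], [-0.9981, -0.0154, -0.0591, 0.5596], [0.0594, -0.0184, -0.9981, 1.7537], [0.0, 0.0, 0.0, 1.0]]
sole_center [([357.3, 197.7, 14.8, 21.1], 0.54), ([330.4, 153.5, 18.6, 16.1], 0.53), ([353.0, 172.4, 13.7, 11.2], 0.51), ([329.1, 180.5, 12.8, 12.8], 0.4)]
press [([204.2, 139.5, 95.3, 73.3], 0.92)]
slide [([260.2, 172.1, 33.4, 20.8], 0.86)]
slide_knob [([258.5, 170.4, 33.8, 23.5], 0.91), ([140.4, 222.0, 9.4, 8.9], 0.24)]
lever_ball [([203.7, 167.4, 9.5, 43.5], 0.81)]
lever [([307.8, 215.5, 18.5, 18.0], 0.68), ([203.9, 169.1, 9.6, 45.1], 0.51)]
hone_center [([305.3, 217.2, 22.1, 17.7], 0.72)]
pocket [([259.4, 170.6, 32.1, 24.0], 0.85)]
0.9
```

View pics/top0.png

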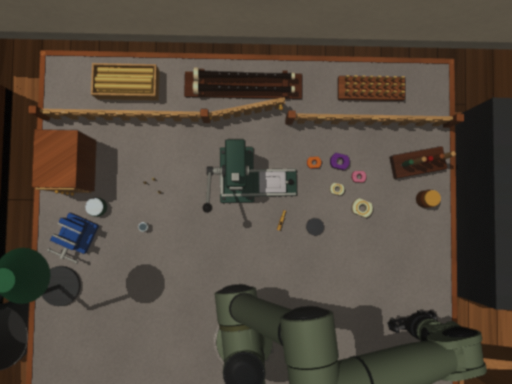

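View pics/side0.png

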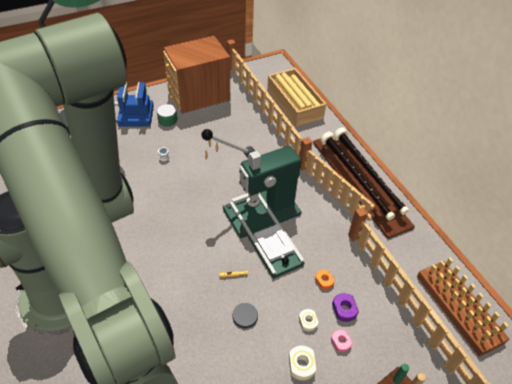

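The real sole is the smaller ivory ring, at top (337,188) and side (309,320). The larger ivory one at top (362,207) is a look-alike. The press slide points right in the top view, with its pocket near (275,182). I'll zoom in.

```bash
python3 - <<'E'
import cv2,numpy as np
t=cv2.imread("pics/top0.png")[130:218,200:372]; s=cv2.imread("pics/side0.png")[125:335,195:335]
t=cv2.resize(t,None,fx=4.6,fy=4.6,interpolation=cv2.INTER_CUBIC); cv2.imwrite("pics/tz.png",t)
s=cv2.imread("pics/side0.png")[185:340,215:345]
s=cv2.resize(s,None,fx=3.8,fy=3.8,interpolation=cv2.INTER_CUBIC); cv2.imwrite("pics/sz.png",s)
E
```

```text
(no output)
```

View pics/tz.png

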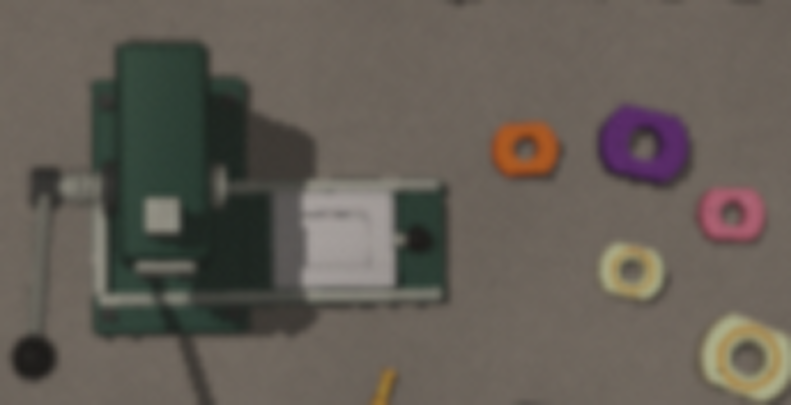

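View pics/sz.png

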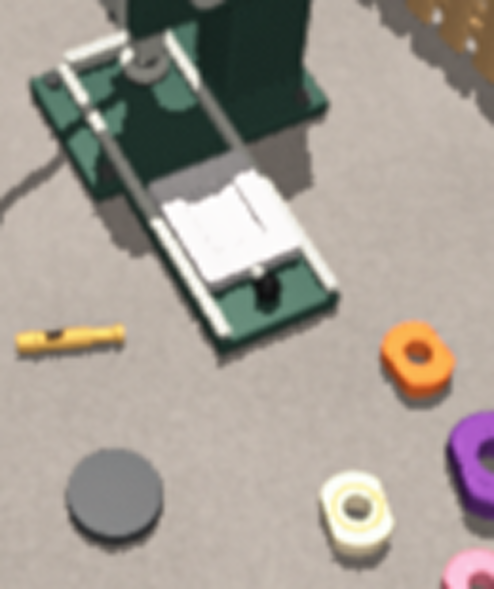

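```bash
cat > h.py <<'E'
import numpy as np,cv2
from scipy.optimize import least_squares,minimize
from cell import bot
cal={c:bot.calibration(c) for c in("side","top")}
def proj(c,P):
    P=np.atleast_2d(P); E=cal[c]["extrinsics"]; q=(P@E[:3,:3].T+E[:3,3])@cal[c]["mtx"].T
    return q[:,:2]/q[:,2:]
def place(P,x,y,a):
    P=np.atleast_2d(P).astype(float); c,s=np.cos(a),np.sin(a)
    return np.c_[x+c*P[:,0]-s*P[:,1],y+s*P[:,0]+c*P[:,1],P[:,2]]
S=8
th=np.linspace(0,2*np.pi,73)
def disc(r,h,z): return np.c_[np.clip(r*np.cos(th),-h,h),r*np.sin(th),0*th+z]
def solept(z0=0): return np.r_[disc(.027,.021,z0+.022),disc(.027,.021,z0+.004),disc(.025,.019,z0)]
def mask(img,near,win=26):
    u,v=map(int,near); x0,y0=u-win,v-win
    c=cv2.resize(img[y0:v+win,x0:u+win],None,fx=S,fy=S,interpolation=cv2.INTER_CUBIC).astype(int)
    m=((c[...,0]>125)&(c[...,0]-c[...,2]>16)&(c[...,1]-c[...,2]>8)).astype(np.uint8)
    cs,_=cv2.findContours(m,cv2.RETR_EXTERNAL,cv2.CHAIN_APPROX_NONE)
    ctr=min(cs,key=lambda k:1e9 if cv2.contourArea(k)<1500 else np.linalg.norm(k.mean((0,1))-win*S))
    o=np.zeros_like(m); cv2.drawContours(o,[cv2.convexHull(ctr)],-1,1,-1); return o,(x0,y0)
def sil(c,P,org,shape):
    p=(proj(c,P)-org+.5)*S-.5; o=np.zeros(shape,np.uint8)
    cv2.fillPoly(o,[cv2.convexHull(np.round(p*16).astype(np.int32))],1,shift=4); return o
def fit_sole(imgs,near,x0,y0,z0=0):
    M={c:mask(imgs[c],near[c]) for c in imgs}
    def f(q):
        r=0
        for c,(m,o) in M.items():
            s=sil(c,place(solept(z0),*q),o,m.shape); r+=1-(s&m).sum()/(s|m).sum()
        return r
    best=min((minimize(f,[x0,y0,a],method="Nelder-Mead",options=dict(initial_simplex=[[x0,y0,a],[x0+.008,y0,a],[x0,y0+.008,a],[x0,y0,a+.4]])) for a in np.arange(0,3.1,.52)),key=lambda r:r.fun)
    return best.x,best.fun,{c:int(m[0].sum()) for c,m in M.items()}
E
python3 - <<'E'
from h import *
im={c:cv2.imread(f"pics/{c}0.png")[:,:,::-1] for c in("side","top")}
T=lambda x,y:((x+.5)/4.6-.5+200,(y+.5)/4.6-.5+130)
Q=lambda x,y:((x+.5)/3.8-.5+215,(y+.5)/3.8-.5+185)
# (cam,px,local xyz mm, slides?)
F=[("top",T(34,357),(-102,90,308),0),("top",T(162,215),(0,0,270),0),("top",T(94,80),(140,65,18),0),("top",T(93,333),(-75,65,18),0),
("top",T(248,80),(140,-65,18),0),("top",T(248,333),(-75,-65,18),0),("top",T(446,185),(52,-230,26),0),("top",T(445,300),(-52,-230,26),0),
("top",T(419,240),(0,-210,29),1),("top",T(395,195),(40,-190,35),1),("top",T(395,287),(-40,-190,35),1),
("side",(207.2,134.3),(-102,90,308),0),("side",Q(337,296),(52,-230,22),0),("side",Q(225,348),(-52,-230,10),0),
("side",Q(267,289),(0,-210,29),1),("side",Q(213,282),(-40,-190,35),1),("side",Q(302,249),(40,-190,35),1),("side",Q(34,84),(-75,65,18),0),("side",Q(327,102),(140,-65,18),0)]
def res(q):
    return np.concatenate([proj(c,place(np.array(l)/1e3+[0,q[3]*m,0],*q[:3]))[0]-p for c,p,l,m in F])
best=min((least_squares(res,[.5,0,a,.01],loss="soft_l1") for a in(-1,0,1,3)),key=lambda r:r.cost)
print(best.x.round(4),best.cost); print(res(best.x).reshape(-1,2).round(1).tolist())
x,y,a,s=best.x
print("pocket",place([0,-.14+s,.029],x,y,a),"knob",place([0,-.21+s,.029],x,y,a))
print(fit_sole(im,{"side":(309,320),"top":(337,188)},.55,-.22))
for c,n in(("side",(309,320)),("top",(337,188))): print(fit_sole({c:im[c]},{c:n},.55,-.22))
E
```

```text
[0.5985 0.0369 0.0247 0.0028] 10.017761766810636
[[0.1, 0.0], [0.5, -0.0], [-0.3, -0.6], [0.2, 0.2], [-0.1, -0.8], [0.5, -0.1], [0.2, -1.5], [0.8, 0.6], [0.4, 0.0], [0.4, -0.7], [0.7, 0.2], [-0.5, -0.6], [1.1, -1.0], [-1.9, 1.1], [-0.1, -0.1], [-1.5, 0.3], [-0.3, -1.0], [-1.8, -2.3], [1.3, -0.4]]
pocket [[ 0.60183398 -0.10023691  0.029     ]] knob [[ 0.60356031 -0.17021562  0.029     ]]
(array([ 0.55, -0.22,  0.  ]), np.float64(2.0), {'side': 171518, 'top': 9203})
(array([ 0.55, -0.22,  0.  ]), np.float64(1.0), {'side': 171518})
(array([ 0.55, -0.22,  0.  ]), np.float64(1.0), {'top': 9203})
```

```bash
cat >> h.py <<'E'
def unproj(c,uv,z):
    E=cal[c]["extrinsics"];R=E[:3,:3];o=-R.T@E[:3,3]
    d=R.T@np.linalg.inv(cal[c]["mtx"])@np.array([*uv,1]); return o+d*(z-o[2])/d[2]
E
python3 - <<'E'
from h import *
im={c:cv2.imread(f"pics/{c}0.png")[:,:,::-1] for c in("side","top")}
print(im["side"][308:336:2,309].tolist()); print(im["side"][320,290:330:2].tolist()); print(im["top"][188,325:350].tolist())
print(unproj("side",(309,318),.015),unproj("top",(337,188.5),.015))
E
```

```text
[[201, 190, 178], [251, 253, 246], [252, 247, 198], [244, 243, 221], [177, 162, 134], [160, 147, 123], [103, 97, 93], [231, 230, 198], [251, 245, 189], [251, 253, 247], [227, 217, 186], [162, 149, 124], [107, 100, 94], [117, 110, 103]]
[[194, 184, 175], [190, 179, 170], [186, 176, 166], [188, 178, 169], [176, 166, 157], [152, 142, 117], [252, 248, 206], [252, 250, 230], [160, 160, 145], [104, 99, 94], [112, 105, 96], [217, 217, 189], [252, 245, 186], [251, 250, 231], [202, 193, 177], [190, 179, 171], [190, 180, 172], [189, 177, 169], [189, 178, 169], [195, 185, 175]]
[[109, 101, 92], [109, 101, 92], [110, 101, 92], [109, 100, 90], [112, 104, 89], [135, 132, 106], [163, 163, 129], [169, 161, 121], [161, 142, 97], [136, 127, 94], [99, 94, 79], [92, 85, 77], [96, 88, 80], [100, 92, 80], [114, 107, 84], [144, 131, 93], [164, 147, 98], [167, 158, 113], [151, 150, 118], [118, 115, 96], [106, 98, 88], [107, 98, 90], [108, 99, 91], [109, 100, 91], [109, 100, 91]]
[ 0.58532824 -0.34724367  0.015     ] [ 0.58177396 -0.34908462  0.015     ]
```

```bash
sed -i 's/m=((c\[.*$/m=((c[...,0]-c[...,2]>26)|(c[...,1]>217)).astype(np.uint8)/; s/win=26/win=19/' h.py
python3 - <<'E'
from h import *
im={c:cv2.imread(f"pics/{c}0.png")[:,:,::-1] for c in("side","top")}
N={"side":(309,320),"top":(337,188)}
r=fit_sole(im,N,.583,-.348);print(r)
for c in N: print(c,fit_sole({c:im[c]},{c:N[c]},.583,-.348))
o=[]
for c in N:
    m,org=mask(im[c],N[c]); k=cv2.resize(im[c][org[1]:org[1]+38,org[0]:org[0]+38],None,fx=8,fy=8,interpolation=cv2.INTER_CUBIC)
    k=np.ascontiguousarray(k)
    for P in(solept(),solept()[:73]):
        s=sil(c,place(P,*r[0]),org,m.shape); cs,_=cv2.findContours(s,0,1); cv2.drawContours(k,cs,-1,(255,0,0),1)
    cs,_=cv2.findContours(m,0,1); cv2.drawContours(k,cs,-1,(0,0,255),1); o.append(k)
cv2.imwrite("pics/fit.png",np.hstack(o)[:,:,::-1])
E
```

```text
(array([ 0.58208656, -0.34899578,  2.94816576]), np.float64(0.14129777179522285), {'side': 22475, 'top': 9327})
side (array([ 0.58206734, -0.34944907, -0.1810243 ]), np.float64(0.040771864301276106), {'side': 22475})
top (array([ 0.5819478 , -0.34721586,  2.91646425]), np.float64(0.08067295023816767), {'top': 9327})
```

View pics/fit.png

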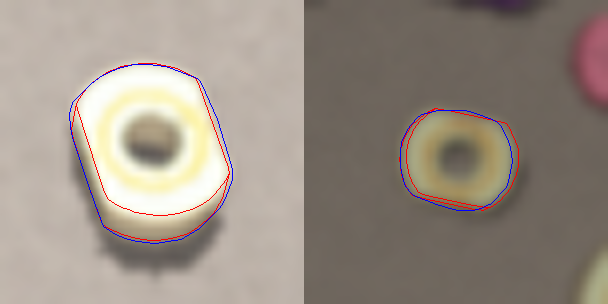

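The fits match the image. Next I'll refine the slide position with subpixel edge profiles in its own top plane and check the tool orientation.

```bash
python3 - <<'E'
from h import *
im={c:cv2.imread(f"pics/{c}0.png")[:,:,::-1].astype(np.float32).mean(2) for c in("side","top")}
q=(.5985,.0369,.0247); s=.0028
def prof(c,A,B,z,n=161):
    t=np.linspace(0,1,n)[:,None]; P=np.c_[A+(B-A)*t,np.full(n,z)]
    uv=proj(c,place(P,*q)).astype(np.float32); v=cv2.remap(im[c],uv[:,:1],uv[:,1:],cv2.INTER_CUBIC)[:,0]
    g=np.gradient(cv2.GaussianBlur(v[:,None],(1,21),0)[:,0]); return v,g
for c in im:
    for x in(-.03,-.022,.022,.03):
        A=np.array([x,-.19+s-.012]);B=np.array([x,-.19+s+.012]); v,g=prof(c,A,B,.035)
        i=np.argmax(g); print(c,"outer edge x",x,"dy mm",round((i/160-.5)*24,2),g[i].round(2))
    for y in(-.184,-.18,-.175,-.15,-.14):
        for sx in(-1,1):
            A=np.array([sx*.05,y+s]);B=np.array([sx*.032,y+s]); v,g=prof(c,A,B,.035)
            print(c,"side y",y,sx,v[::16].round().astype(int).tolist())
print(bot.read_tool_rot())
E
```

```text
side outer edge x -0.03 dy mm -0.6 3.64
side outer edge x -0.022 dy mm -0.45 4.17
side outer edge x 0.022 dy mm 0.75 3.62
side outer edge x 0.03 dy mm -1.05 3.55
side side y -0.184 -1 [240, 248, 234, 202, 164, 167, 208, 241, 252, 252, 252]
side side y -0.184 1 [193, 208, 226, 236, 244, 248, 251, 251, 251, 252, 252]
side side y -0.18 -1 [232, 240, 231, 196, 158, 171, 221, 251, 251, 251, 250]
side side y -0.18 1 [195, 212, 230, 239, 243, 247, 249, 250, 251, 251, 250]
side side y -0.175 -1 [240, 244, 239, 200, 157, 165, 214, 244, 252, 251, 250]
side side y -0.175 1 [195, 212, 227, 237, 241, 247, 249, 250, 250, 250, 250]
side side y -0.15 -1 [237, 244, 237, 204, 170, 182, 224, 245, 251, 251, 250]
side side y -0.15 1 [168, 194, 224, 238, 244, 248, 250, 251, 251, 251, 251]
side side y -0.14 -1 [241, 247, 225, 180, 149, 164, 212, 248, 255, 252, 251]
side side y -0.14 1 [126, 170, 207, 236, 243, 248, 250, 251, 251, 251, 251]
top outer edge x -0.03 dy mm 3.6 2.1
top outer edge x -0.022 dy mm 3.3 2.03
top outer edge x 0.022 dy mm 3.3 2.08
top outer edge x 0.03 dy mm 3.15 2.08
top side y -0.184 -1 [87, 102, 114, 115, 111, 105, 104, 113, 127, 134, 136]
top side y -0.184 1 [120, 126, 128, 127, 122, 118, 117, 119, 123, 125, 128]
top side y -0.18 -1 [94, 108, 119, 119, 116, 112, 113, 124, 138, 147, 149]
top side y -0.18 1 [119, 125, 128, 130, 129, 131, 135, 140, 145, 148, 150]
top side y -0.175 -1 [96, 110, 121, 122, 119, 116, 117, 128, 140, 148, 149]
top side y -0.175 1 [112, 121, 126, 130, 131, 134, 139, 145, 150, 153, 155]
top side y -0.15 -1 [93, 109, 121, 123, 118, 115, 115, 125, 139, 149, 151]
top side y -0.15 1 [111, 121, 127, 132, 133, 137, 142, 148, 153, 156, 157]
top side y -0.14 -1 [91, 108, 121, 124, 120, 116, 115, 125, 138, 149, 152]
top side y -0.14 1 [113, 123, 128, 132, 132, 135, 141, 148, 153, 157, 158]
[ 0.56250207 -0.56247789  0.42849457 -0.42848856]
```

```bash
cat >> h.py <<'E'
from scipy.spatial.transform import Rotation as Ro
def down(a):
    x=np.array([np.cos(a),np.sin(a),0]);y=np.array([0,0,-1.]);q=Ro.from_matrix(np.c_[x,y,np.cross(x,y)]).as_quat()
    return q[[3,0,1,2]]
def snap(name,box=None,f=1):
    o={}
    for c in("side","top"):
        o[c]=bot.camera(c)
    return o
E
python3 - <<'E'
from h import *
for a in(-.185,-.185+np.pi,-.185-np.pi): 
    j=bot.solve_ik([.582,-.3485,.14],down(a)); print(a,None if j is None else np.round(j,2))
    j=bot.solve_ik([.602,-.099,.14],down(a+.21)); print(None if j is None else np.round(j,2))
a=-.185
bot.set_gripper(.75,40)
bot.move_pose([.582,-.3485,.14],down(a))
bot.move_linear([.582,-.3485,.05],.15); 
print(bot.move_linear([.582,-.3485,.006],.06,until_force=8),bot.read_position())
bot.set_gripper(0,40); print("w",bot.read_gripper_width(),bot.read_clock(),bot.read_ft_force())
bot.move_linear([.582,-.3485,.14],.15); print(bot.read_gripper_width(),bot.read_clock(),bot.read_position())
E
```

```text
-0.185 [-0.65  0.63  0.06  1.    0.    1.11]
[-0.28  0.51 -0.16  0.91  0.    1.26]
2.956592653589793 [-0.65  0.63  0.06  1.    0.   -2.03]
[-0.28  0.51 -0.16  0.91  0.   -1.88]
-3.326592653589793 [-0.65  0.63  0.06  1.    0.   -2.03]
[-0.28  0.51 -0.16  0.91  0.   -1.88]
False [ 0.58222645 -0.34866845  0.00619573]
w 0.47836918656684224 4.9583 [-0.02396772  0.23117176  2.53274809]
0.47965058111324754 6.0 [ 0.58132463 -0.34800263  0.13878752]
```

```bash
python3 - <<'E'
from h import *
a=.025
bot.move_pose([.6023,-.0989,.14],down(a))
bot.move_linear([.6023,-.0989,.048],.12)   # sole bottom ~42 mm, 7 above slide top
bot.wait(.3); print(bot.read_position(),bot.read_clock(),bot.read_gripper_width())
im=bot.camera("side"); cv2.imwrite("pics/hov.png",im[:,:,::-1])
k=cv2.resize(im[205:290,220:330],None,fx=7,fy=7,interpolation=cv2.INTER_CUBIC)
# predicted outlines: sole (bottom,top) at hover, pocket rectangle, slide
def dl(P,col):
    p=((proj("side",P)-[220,205]+.5)*7-.5); cv2.polylines(k,[np.round(p).astype(np.int32)],True,col,1)
dl(place(disc(.027,.021,.042+.022),.6023,-.0989,a),(255,0,0)); dl(place(disc(.027,.021,.046),.6023,-.0989,a),(255,0,0))
R=lambda w,h,z:np.array([[-w,-h,z],[w,-h,z],[w,h,z],[-w,h,z]])
dl(place(R(.022,.028,.035),.6021,-.0995,a),(0,0,255)); dl(place(R(.04,.05,.035),.6021,-.0995,a),(0,0,255))
cv2.imwrite("pics/hz.png",k[:,:,::-1])
E
```

```text
[ 0.60273235 -0.09896994  0.04865408] 8.2 0.4770008539590145
```

View pics/hz.png

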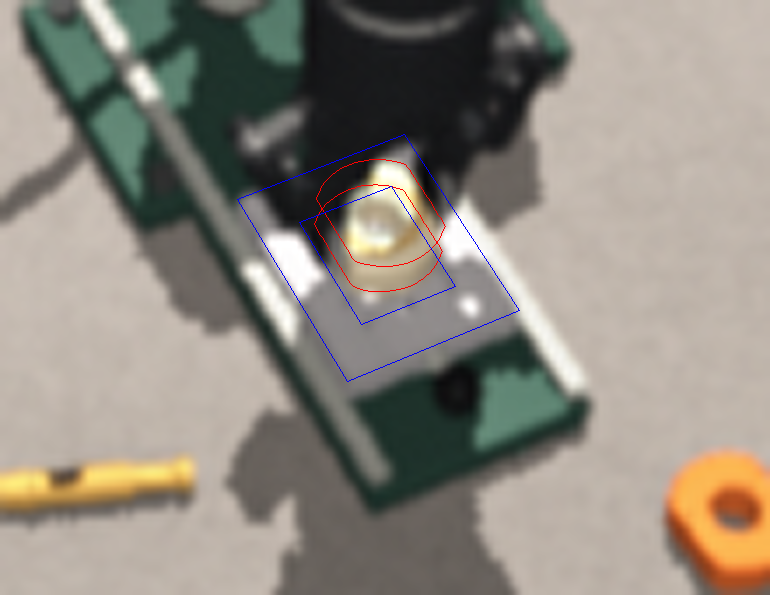

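The sole matches its predicted outline (front rim at about (385,290)) and sits over the predicted pocket. I'll lower it with force sensing.

```bash
python3 - <<'E'
from h import *
hit=bot.move_linear([.6023,-.0989,.0345],.03,until_force=6)
print(hit,bot.read_position(),bot.read_ft_force(),bot.read_clock())
E
```

```text
True [ 0.60372573 -0.09907288  0.03577829] [0.33133555 0.29416207 4.80165046] 8.7
```

Contact came at TCP 0.0358, so the sole's bottom is at about 0.0296. That is the pocket floor, not the rim at 0.035. The +1.4 mm in x was the bevel guiding it in. I'll release and check.

```bash
python3 - <<'E'
from h import *
p=np.array(bot.read_position())
bot.set_gripper(.72)
bot.move_linear([p[0],p[1],.13],.12)
# low behind the knob ready to push: shut fingers, out at press -y
bot.set_gripper(0)
bot.move_linear([p[0],-.24,.13],.2)
bot.wait(.2)
im={c:bot.camera(c) for c in("side","top")}
k=[cv2.resize(i,None,fx=6,fy=6,interpolation=cv2.INTER_CUBIC) for i in(im["side"][215:290,235:300],im["top"][155:230,250:315])]
cv2.imwrite("pics/seat.png",np.hstack(k)[:,:,::-1]); cv2.imwrite("pics/side_s.png",im["side"][:,:,::-1]); cv2.imwrite("pics/top_s.png",im["top"][:,:,::-1])
print(bot.read_clock(),p,bot.read_position())
E
```

```text
11.7417 [ 0.60372573 -0.09907288  0.03577829] [ 0.60392877 -0.23900459  0.13013915]
```

View pics/seat.png

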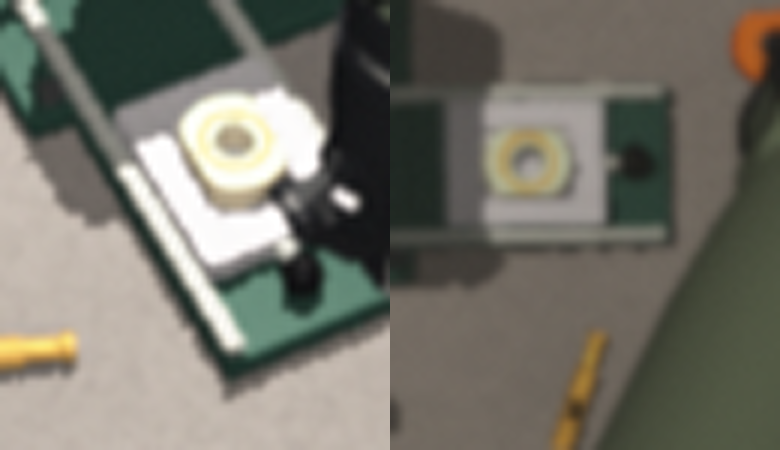

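The sole is seated square in the pocket: flats along the slide, at about side (236,145) and top (528,160) in the mosaic. Next I'll push the slide in with shut fingers, tilted slightly to clear the head.

```bash
cat >> h.py <<'E'
YAW=.025; PK=np.array([.6035,-.0985]) # pocket centre, slide out
def tilt(t,x=(1,0,0)):
    "tool y leaning t toward press +y"
    x=np.array(x,float); y=np.array([0,np.sin(t),-np.cos(t)]); R=Ro.from_euler("z",YAW).as_matrix()@np.c_[x,y,np.cross(x,y)]
    return Ro.from_matrix(R).as_quat()[[3,0,1,2]]
def rel(dx,dy,z,o=PK): return [o[0]+np.cos(YAW)*dx-np.sin(YAW)*dy,o[1]+np.sin(YAW)*dx+np.cos(YAW)*dy,z]
E
python3 - <<'E'
from h import *
q=tilt(.21)
bot.move_pose(rel(0,-.125,.11),q)
print(bot.move_linear(rel(0,-.125,.0235),.1,until_force=8),bot.read_position())
c=bot.move_linear(rel(0,-.07,.0235),.04,until_force=1.5); print("contact?",c,bot.read_position(),bot.read_ft_force())
h=bot.move_linear(rel(0,-.081-.011+.145,.0235),.06,until_force=14)
print("home",h,bot.read_position(),bot.read_ft_force(),bot.read_clock(), "expected",rel(0,-.092+.137,.0235))
im={c:bot.camera(c) for c in("side","top")}
k=[cv2.resize(i,None,fx=5,fy=5,interpolation=cv2.INTER_CUBIC) for i in(im["side"][185:285,210:290],im["top"][135:235,195:275])]
cv2.imwrite("pics/home.png",np.hstack(k)[:,:,::-1])
E
```

```text
False [ 0.60716531 -0.22377624  0.02420652]
contact? True [ 0.60523795 -0.18565991  0.02301207] [-0.29026551 -0.35912876  0.4012563 ]
home True [ 0.60219047 -0.05208364  0.02326014] [-0.79947675 -2.61009645  0.90145113] 16.0833 expected [np.float64(0.602375117183838), np.float64(-0.05351406176759337), 0.0235]
```

View pics/home.png

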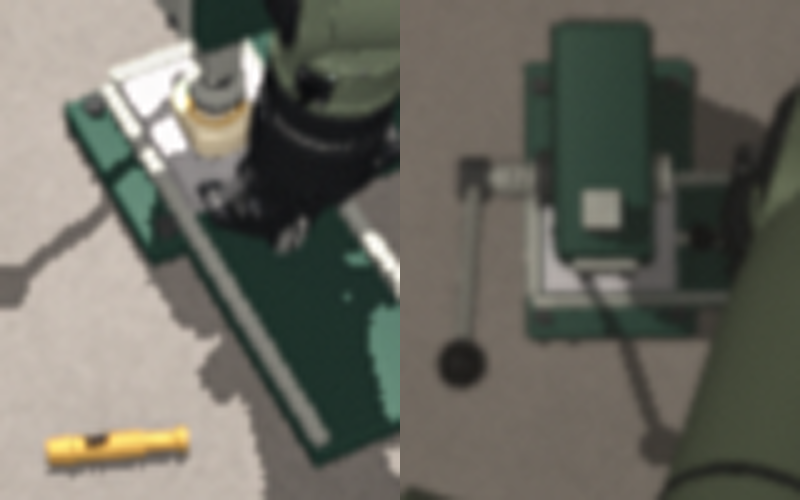

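```bash
python3 - <<'E'
from h import *
p=np.array(bot.read_position())
h=bot.move_linear(p+[0,.012,0],.03,until_force=20); bot.wait(.1)
print(h,bot.read_position()-p,bot.read_ft_force(),bot.read_moment(),bot.read_clock())
bot.move_linear(p+[0,-.05,0],.15); bot.wait(.1)
im=bot.camera("side"); cv2.imwrite("pics/side_h.png",im[:,:,::-1]); bot.camera("top")
print(bot.read_position(),bot.read_clock())
t=bot.search_frame("top","lever_ball");print(t[:1])
# ball blob centroid in the initial pictures
for c,n in(("side",(207,134)),("top",(207,207))):
    i=cv2.imread(f"pics/{c}0.png").mean(2)[n[1]-10:n[1]+11,n[0]-10:n[0]+11]; w=(np.clip(75-i,0,40)); yy,xx=np.mgrid[:21,:21]
    m=w*((xx-10)**2+(yy-10)**2<64); print(c,(m*xx).sum()/m.sum()+n[0]-10,(m*yy).sum()/m.sum()+n[1]-10, proj(c,place([-.102,.09,.308],.5985,.0369,.0247)),unproj(c,((m*xx).sum()/m.sum()+n[0]-10,(m*yy).sum()/m.sum()+n[1]-10),.308))
E
```

```text
True [ 2.61815274e-04 -3.13044155e-05 -2.08686553e-04] [ 0.56867675 -2.86832485  1.25458673] [-0.67461345 -0.02104771  0.00707198] 16.5917
[ 0.60182416 -0.1009645   0.02291761] 17.275
[{'bbox': [204.7, 167.4, 5.7, 43.4], 'confidence': 0.47}]
side 206.6899855759324 134.47197609725941 [[206.73436443 133.71612592]] [0.4931023  0.12160683 0.308     ]
top 206.88310349271813 207.29810542595695 [[207.0746235  207.24539758]] [0.49413111 0.12496    0.308     ]
```

The slide is against a hard stop: no advance with a 20 N trip. Now the lever, pushing down on the ball's top with shut fingers along the arc.

```bash
cat >> h.py <<'E'
PR=np.array([.5995,.0373])
def ball(phi): return np.array(rel(.03-.18*np.cos(phi),.09,.185+.18*np.sin(phi),PR))
E
python3 - <<'E'
from h import *
q=down(YAW); b=ball(.75); print(b,ball(0))
pts=[b+[0,0,.05],ball(0)+[0,0,.016]]
print([None if (j:=bot.solve_ik(p,q)) is None else np.round(j,2) for p in pts])
p=np.array(bot.read_position())
bot.move_linear([p[0]-.02,-.19,.10],.2)
bot.move_pose([.46,-.16,.36],q)
bot.move_pose(b+[0,0,.05],q)
h=bot.move_linear(b+[0,0,.010],.04,until_force=1.2)
print(h,bot.read_position(),bot.read_ft_force(),bot.read_clock())
im={c:bot.camera(c) for c in("side","top")}
k=[cv2.resize(i,None,fx=4,fy=4,interpolation=cv2.INTER_CUBIC) for i in(im["side"][100:230,170:270],im["top"][120:250,170:270])]
cv2.imwrite("pics/lev.png",np.hstack(k)[:,:,::-1])
E
```

```text
[0.49557802 0.12472954 0.30769498] [0.44729711 0.12352227 0.185     ]
[array([ 0.1 ,  0.2 , -0.04,  1.33,  0.  ,  1.65]), array([ 0.11,  0.19, -0.45,  0.92,  0.  ,  1.66])]
True [0.49460435 0.12463132 0.32220318] [-0.26317727 -0.32696768  0.8572978 ] 21.0917
```

View pics/lev.png

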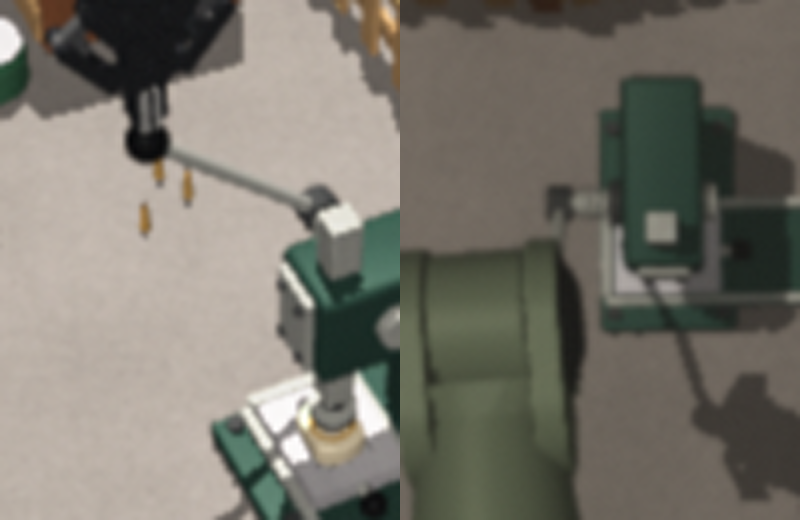

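The tip is on the ball's top (side view (147,140)), with contact at z 0.322 against 0.324 expected. Now I'll follow the arc down.

```bash
python3 - <<'E'
from h import *
for phi in np.linspace(.68,.0,9):
    bot.move_linear(ball(phi)+[0,0,.0155],.06)
bot.wait(.5)
p=bot.read_position(); f=bot.read_ft_force()
print(p,f,bot.read_clock(),"phi",np.arcsin((p[2]-.016-.185)/.18))
im={c:bot.camera(c) for c in("side","top")}
k=[cv2.resize(i,None,fx=4,fy=4,interpolation=cv2.INTER_CUBIC) for i in(im["side"][115:245,170:270],im["top"][120:250,170:270])]
cv2.imwrite("pics/lev2.png",np.hstack(k)[:,:,::-1])
E
```

```text
[0.44738634 0.12356049 0.20132861] [-2.57119547  0.32149887  6.09613143] 25.3083 phi 0.001825602554582457
```

View pics/lev2.png

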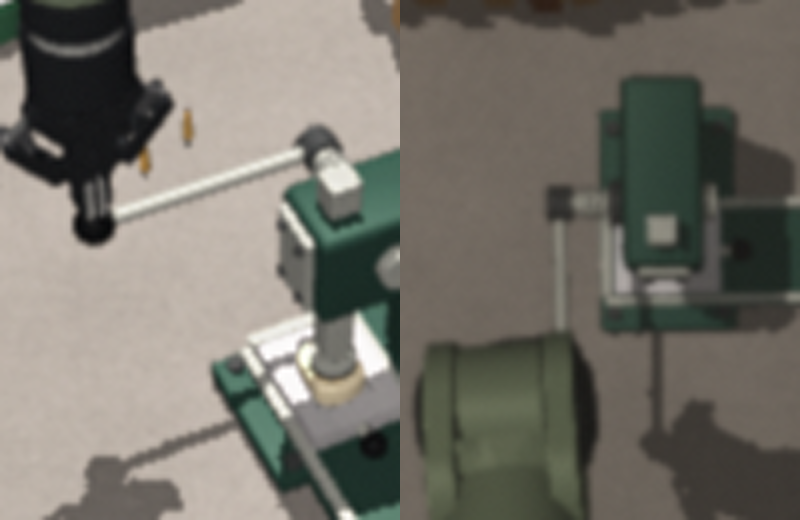

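```bash
python3 - <<'E'
from h import *
print(proj("side",ball(0)),proj("side",ball(.08)),bot.read_ft_force(),bot.read_position()[2])
bot.close_job(); print(bot.read_clock())
E
```

```text
[[193.41477541 169.97584022]] [[193.28263994 166.46095044]] [-2.42873129e+00  5.72763581e-03  6.25848441e+00] 0.20132812696247504
the job is handed in; nothing more can be done
the job is handed in; nothing more can be done
```

I seated the sole in the pocket, pushed the slide home under the ram, and handed the job in still holding the lever level. The clock read about 25 s at my last reading, and the hand-in gives no verdict.

- **Sole:** I gripped the smaller ivory sole by its flats and lowered it until contact, with its underside at about 29.6 mm; the pocket floor is at 29 mm. After I let go, both camera views showed it flat and square.
- **Slide:** I pushed the knob until it met a hard stop. It did not advance on a second push, set to stop at a 20 N change in force.
- **Lever:** I pushed the ball's top down along its arc with shut fingers. By fingertip height the lever is within about 0.002 rad of level. The tool reads about 6.3 N upward and 2.4 N sideways. The last picture shows the foot on the ring.

**Disagreements and things not measured:**
- The two cameras differed by 2–3 mm in y. I averaged them, and the sole's bevel took up about 1.4 mm in x as it went in.
- The ball in the last side picture sits about 2 pixels below where level predicts. That could mean the lever is up to 0.045 rad past level, which is still within the 0.08 allowed.
- The 6.3 N upward force is a little under the 8 N expected at level.
- I had no direct reading of the slide position or the foot force, so those rest on the stop and the pictures.
- I did not separately measure whether the hone, pipe, loupe or staples moved. The arm never worked close to them.

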